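# Unclip the ring holder from the engraver's slide

### The arm

A 7-joint arm with a two-finger parallel gripper is mounted at the origin on the work surface. World frame = base frame: x ahead of the robot, y to its left, z up, the work surface at z = 0. Lengths are in m, angles in rad, forces in N, time in s.
With the tool pointing down it reaches from about 0.4 to 0.875 m from the base axis. Payload 19.3 kg.
Tool frame: the origin (TCP) lies where the fingers leave the gripper's body, on its centre line; the fingertips stand bot.tip_reach ahead of it and the grasp point (between the pads) lies 54 mm ahead of it (bot.tip_reach is the distance from the TCP to the fingertips, in m); z points along the fingers, y is the line along which they close (so a half turn about z gives the same grasp; the last joint's range is limited). The gripper opens to 85 mm and grips with 20 to 120 N. Pads are 22 mm wide; open, the fingers measure 114 mm over their backs; the gripper's body (76 mm by 85 mm) begins 54 mm behind the grasp point. The pads swing forward as they close: fully open they stand 13 mm farther back than shut.
Start: joints at [1.157, 0.521, -0.036, 1.599, 0.021, 1.021, -0.113], TCP at [0.211, -0.588, 0.304] pointing down, gripper open.
Joint ranges: [-2.91, 2.91], [-0.3, 2.13], [-1.5, 1.42], [0.17, 2.43], [-1.26, 4.41], [0.16, 1.93], [-2.52, 2.52]. Speed limits (rad/s): [1.89, 1.89, 2.39, 2.39, 3.01, 3.01, 3.01].

### API

Orientations are given as [roll, pitch, yaw] about the fixed x, y, z axes, in that order (R = Rz(yaw) Ry(pitch) Rx(roll)).
In Python, from workcell import bot gives the robot as it stands. The module is installed in compiled form; this text tells all that it offers.
- The arm moves only by the shell command python3 -m jog 'ROWS' [FORCE]. ROWS is JSON, a list that holds one entry, the list of rows, each a list of 7 numbers: the shift along the tool's x, y, z in mm, then the turn, a rotation vector about the tool's x, y, z in rad, then the opening, from 0 (shut) to 1 (fully open). In form: [[[tx, ty, tz, wx, wy, wz, fingers], ...]]. A call has 1 to 5 rows; each row shifts and turns the commanded pose from where the row before left it, along the tool's axes as they then stand; what a row does not reach is not made up. A row lasts 1/10 s, in which the tool goes at most 50 mm and 8.59 degrees, less where a joint would pass 70% of its speed; a pose out of reach is approached as far as the arm can. A call is refused whole if a number of a shift passes 50 or a number of a turn 0.15, either way. A call with a gripper value outside its range is refused whole. The fingers move at their own pace and stop on an object; FORCE is the grip in N (left out, the last holds). Time passes only in rows, so rows that do not move let the fingers close. It gives the time, the measured TCP pose, the force, the opening and the grip force at its end, in the units of the state.
- bot.observe(): the state, without advancing time (a new reading comes with each control period).
- bot.grab_frame(name): name is "scene" or "side" or "wrist"; returns a dict with "img" (384x512x3 uint8, red, green, blue), "intrinsics" (3x3 intrinsics, pixels), "R" (3x3) and "t" (3): a world point X has camera coordinates R X + t; the wrist camera has in their place "tool_from_camera" (4x4, takes a point from camera to tool coordinates, whose origin is the TCP and whose axes are the flange's). Camera axes: x right, y down, z forward; pixel columns grow to the right and rows downward; lengths in m; the calibration is good to about 2 mm. A picture is of the moment at which its call begins: read the wrist's pose just before it. There is no depth.
- bot.job_done(): hands the job in; it is judged then, once.
Trained networks look in a picture, given as the dict that the camera call returned (one of the last four; its "shot" number tells which), for a name from the list of things; names that differ only in an ending like _2 or _b are one class to them, and where a whole thing is asked for, a point or a joint stands for the part that bears it (a point fixed in the world has none). Each returns a list of dicts, best first, with "conf" (0 to 1); they miss things now and then, are a little off and sometimes report something else, mostly with a low value. They report only what shows in the picture. A call takes as long as a camera call. They do not tell look-alikes from the thing itself.
- bot.trace(query, picture): "region" (384x512 bool, what is visible of it).
- bot.spot_point(query, picture): "xyz" ([x, y, z] in m, in world coordinates, good to about 4 mm: a listed point, or the origin of a listed thing).
The state is a dict: "clock": time; "qpos": joint angles; "qd": joint speeds; "joint_efforts": joint torques, N m; "position": TCP position; "tool_rot": TCP orientation; "force": force on the tool from outside, world axes, zero at the start; "moment": the same for the moment, N m; "grip_width": finger opening in m; "finger_force": force on a finger pad.
Only numpy, scipy, OpenCV 4.12 (cv2) and the standard library are available. Lean on these libraries where they do the work, as an engineer would, in place of code of your own. Each camera call takes 0.05 s, during which the arm holds its last target. There are 200 camera calls.

### The job

The ring on the engraving machine is done: pull the machine's slide by its upright black fin fully out from under the bridge, then squeeze the two side catches of the ring holder together and lift it straight out of the slide. Finish while still holding the holder by its squeezed catches, upright and still, about 120 mm above its seat in the slide, touching nothing else; leave the slide out and the other things on the bench where they are.

Things in the scene. Friction and masses are not known exactly. Their poses are not given: they have to be found in the camera images.
- engraver: fixed engraving machine; origin on the bench below the parked holder; z up; the slide comes out along its own -x. Base plate 104 mm wide (y), 12 mm thick, x = -250 to +80 mm. A bridge 166 mm wide stands across it from x = -36 to +48 mm: underside 118 mm above the bench (round lens nose down to 108 mm), top 190 mm. The parked holder is wholly under it, out of reach until the slide is out.
- slide (a joint): how far the slide is pulled out, in m: 0 parked under the bridge, 0.11 fully out at its stop. It moves along the engraver's -x only, with about 2.5 N of friction, and stays where it is left. Counts as fully out from 0.098.
- seat (a point): point on the slide at the centre of the holder's seat, 22 mm above the bench (moves with the slide, axes as the engraver's). Dark side walls either side of it, outer faces 43 mm away (along y), tops 20 mm above this point, have inward ledges that trap the catches' toes.
- fin_top (a point): point on the slide: centre of the top of the upright black fin by which it is pulled. Fin 24 mm along x, 14 mm along y (grip it across y), 44 mm tall, standing on the slide's aluminium deck, whose top is 22 mm above the bench; top of the fin 66 mm above the bench. It is 100 mm on the -x side of seat.
- holder: loose aluminium ring holder, about 260 g: block 52 (x) x 28 (y) x 62 mm high on a 44 mm wide foot, steel stub with brass ring on top (78 mm in all). Origin: centre of its underside, z up. Sits at seat, axes as the engraver's. Ribbed grey catch paddles on its +y and -y sides, 26 mm wide, 30 to 62 mm above the origin, 64 mm over their outer faces at rest, 50 mm squeezed.
- catch_left (a joint): how far the catch on the holder's +y side is pushed in, m: 0 at rest, 0.007 at its stop. At rest the steel toe at its foot lies under a ledge of the slide and locks the holder; it is clear from about 0.0045. Both catches must be squeezed for the holder to lift out. Spring: about 3 N at rest, 7 N at the stop.
- catch_right (a joint): the same for the catch on the holder's -y side.
- catch_left_pad (a point): centre of the outer face of the +y catch's paddle, where a finger presses; 46 mm above the holder's origin.
- catch_right_pad (a point): centre of the outer face of the -y catch's paddle; 46 mm above the holder's origin.
- hammer: small hammer with a pale wooden handle, lying on the bench; its origin is under its middle. Leave it where it is.
- bench_block: square steel bench block 60 x 60 x 22 mm, on one side of the slide's path; origin under its centre. Leave it where it is.
- ring_tray: open wooden tray with four compartments, 80 x 60 x 18 mm, on the other side of the slide's path; origin under its centre. Leave it where it is.
- tool_cup: square open black tool cup 70 x 70 x 95 mm; origin under its centre. Leave it where it is.
- wood_block: upright block of pale wood 90 x 60 x 110 mm; origin under its centre. Leave it where it is.
- jar: glass jar 56 mm in diameter, 70 mm high; origin under its centre. Leave it where it is.
- file: flat steel file with a round wooden handle, 215 mm long, 24 mm high, lying; origin underneath it where handle meets blade. Leave it where it is.
Not all that is in view belongs to the job. Several things have the shape of the bench_block; the one meant has the colours described above.

How it is judged:
By the outcome, as a careful person would: the job done as asked, in the order asked, and still so for the second after the job is handed in, while the arm keeps its last pose, push and grip.
It also fails if it takes over 48 s, if anything falls off the work surface, if the arm or the gripper's body presses on something with over 40 N, if the wrist force passes 120 N, or if a joint passes its speed limit or range.

## Working session

There is one attempt and no reset: what is moved stays moved. The work goes in short steps, Python scripts to look and compute and a shell command to move; the robot and the scene stay as the last step left them, time stands still between calls to the robot, and variables do not carry over. Pictures are saved under pics/ and viewed, at most 10 in all, crops included, and the job is handed in when it is done.

```bash
mkdir -p pics; cat > h.py <<'E'
import numpy as np, cv2
from workcell import bot
from scipy.spatial.transform import Rotation as Ro
def save(p,n): cv2.imwrite('pics/'+n+'.png',p['img'][:,:,::-1])
E
python3 - <<'E'
from h import *
o=bot.observe(); print(o['clock'],o['position'],o['tool_rot'],bot.tip_reach,o['grip_width'])
ims=[]
for c in('scene','side'):
    p=bot.grab_frame(c); ims.append(p['img'])
    for q in('engraver','seat','fin_top','holder','catch_left_pad','catch_right_pad','bench_block','ring_tray','tool_cup','wood_block','jar','hammer','file'):
        print(c,q,[(np.round(d['xyz'],4).tolist(),round(d['conf'],2)) for d in bot.spot_point(q,p)[:2]])
    save(p,c)
E
```

```text
0.0 [ 0.21056483 -0.58818039  0.30330556] [-3.14042526e+00  6.23205436e-05  3.43811413e-01] 0.0726 0.08508537704818465
scene engraver [([0.5971, -0.1392, 0.0004], 0.61)]
scene seat [([0.5913, -0.1441, 0.0217], 0.59)]
scene fin_top [([0.5683, -0.0411, 0.0679], 0.59)]
scene holder []
scene catch_left_pad [([0.5952, -0.1404, 0.002], 0.21)]
scene catch_right_pad []
scene bench_block [([0.704, 0.1843, -0.0021], 0.85), ([0.7582, -0.0718, 0.0013], 0.81)]
scene ring_tray [([0.4147, -0.0495, 0.0003], 0.6)]
scene tool_cup [([0.7172, 0.3151, -0.0028], 0.9)]
scene wood_block [([0.6138, -0.382, -0.0004], 0.87), ([0.6163, 0.4171, -0.0016], 0.74)]
scene jar [([0.6135, 0.4168, -0.0011], 0.57)]
scene hammer []
scene file [([0.3624, -0.4478, -0.0015], 0.52)]
side engraver [([0.5929, -0.1398, -0.0005], 0.69)]
side seat [([0.5952, -0.1369, 0.0242], 0.86)]
side fin_top [([0.5675, -0.0431, 0.0668], 0.91)]
side holder [([0.5955, -0.1388, 0.0218], 0.79)]
side catch_left_pad [([0.6201, -0.1329, 0.0721], 0.38)]
side catch_right_pad [([0.3572, -0.4488, -0.0009], 0.58), ([0.5633, -0.1477, 0.0697], 0.48)]
side bench_block [([0.5402, 0.1945, -0.0022], 0.83), ([0.7988, 0.0442, 0.0025], 0.78)]
side ring_tray [([0.4183, -0.0482, -0.0052], 0.55), ([0.6776, 0.0652, 0.0054], 0.38)]
side tool_cup [([0.7181, 0.3145, 0.0004], 0.76), ([0.3615, -0.4486, -0.0022], 0.53)]
side wood_block [([0.6165, -0.3779, -0.0005], 0.69)]
side jar [([0.6125, 0.4157, 0.0045], 0.88)]
side hammer [([0.3679, 0.3912, 0.0035], 0.77), ([0.568, -0.0436, 0.0675], 0.74)]
side file [([0.3601, -0.4501, -0.0016], 0.57), ([0.4172, -0.0459, -0.0071], 0.48)]
```

View pics/scene.png

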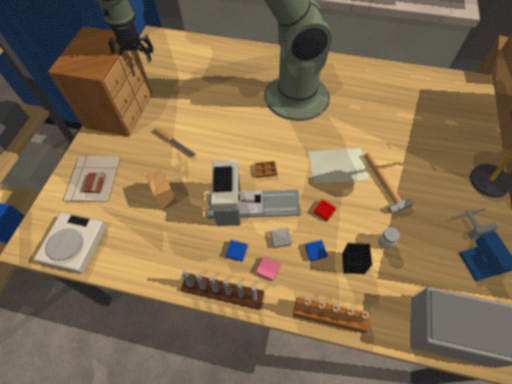

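View pics/side.png

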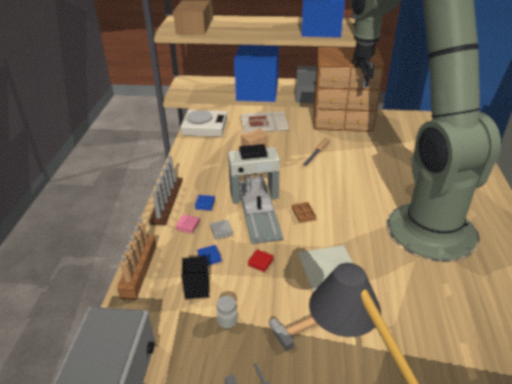

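The scene view shows the engraver at about (225,190) with its slide pointing right, the fin at about (257,199), the tray at (264,169) and the grey steel block at (281,237). The side view agrees: bridge at (255,165), fin at (260,203). The slide's -x points roughly along world (-0.27, 0.96).

```bash
cat >> h.py <<'E'
def plan(pos,yaw,n):
    """constant row (tool axes) that reaches world pos, yaw (tool down) in n rows"""
    o=bot.observe(); R0=Ro.from_euler('xyz',o['tool_rot']); R1=Ro.from_euler('xyz',[np.pi,0,yaw])
    w=(R0.inv()*R1).as_rotvec(); S=sum((R0*Ro.from_rotvec(w*k/n)).as_matrix() for k in range(n))
    t=np.linalg.solve(S,np.array(pos)-o['position'])
    print('n',n,'row mm',np.round(t*1e3,1),'rad',np.round(w/n,4))
E
python3 - <<'E'
from h import *
plan([0.568,-0.03,0.29],1.843,16)
E
```

```text
n 16 row mm [45.5  2.   0.9] rad [ 0.     -0.     -0.0937]
```

```bash
python3 -m jog '[[[45.5,2,0.9,0,0,-0.0937,1],[45.5,2,0.9,0,0,-0.0937,1],[45.5,2,0.9,0,0,-0.0937,1],[45.5,2,0.9,0,0,-0.0937,1],[45.5,2,0.9,0,0,-0.0937,1]]]' >/dev/null
python3 -m jog '[[[45.5,2,0.9,0,0,-0.0937,1],[45.5,2,0.9,0,0,-0.0937,1],[45.5,2,0.9,0,0,-0.0937,1],[45.5,2,0.9,0,0,-0.0937,1],[45.5,2,0.9,0,0,-0.0937,1]]]' >/dev/null
python3 -m jog '[[[45.5,2,0.9,0,0,-0.0937,1],[45.5,2,0.9,0,0,-0.0937,1],[45.5,2,0.9,0,0,-0.0937,1],[45.5,2,0.9,0,0,-0.0937,1],[45.5,2,0.9,0,0,-0.0937,1]]]' >/dev/null
python3 -m jog '[[[45.5,2,0.9,0,0,-0.0937,1],[0,0,0,0,0,0,1],[0,0,0,0,0,0,1]]]'
python3 - <<'E'
from h import *
o=bot.observe(); R=Ro.from_euler('xyz',o['tool_rot']).as_matrix()
p=bot.grab_frame('wrist'); save(p,'w1')
print(o['clock'],o['position'],o['tool_rot'],o['qpos'])
for q in('fin_top','seat','engraver','bench_block','ring_tray'):
    print(q,[(np.round(d['xyz'],4).tolist(),round(d['conf'],2)) for d in bot.spot_point(q,p)[:2]])
f=bot.trace('fin_top',p); print(len(f), f and f[0]['conf'])
print(p['tool_from_camera'].round(3).tolist(),p['intrinsics'].tolist())
E
```

```text
clock: 3.2
position: [0.5672, -0.0291, 0.2896]
tool_rot: [3.141, 0.0, 1.845]
force: [0.8, -0.5, -0.1]
grip_width: 0.0854
finger_force: 0.0
3.2 [ 0.56718555 -0.02912144  0.28964729] [3.14147829e+00 1.45084145e-04 1.84455082e+00] [ 0.31428901  0.48624442 -0.50969127  1.74999553  0.27873796  0.97755273
 -0.02954624]
fin_top [([0.5639, -0.0416, 0.0691], 0.8)]
seat []
engraver [([0.5915, -0.1355, -0.004], 0.95)]
bench_block [([0.6806, 0.0665, 0.0016], 0.93), ([0.7952, 0.0489, -0.0001], 0.84)]
ring_tray [([0.5672, -0.043, 0.0664], 0.53)]
2 0.97
[[-0.0, -0.959, -0.283, 0.072], [1.0, -0.0, 0.0, -0.001], [-0.0, -0.283, 0.959, -0.07], [0.0, 0.0, 0.0, 1.0]] [[295.12339071305144, 0.0, 257.9263951066855], [0.0, 295.12339071305144, 193.47498273999798], [0.0, 0.0, 1.0]]
```

View pics/w1.png

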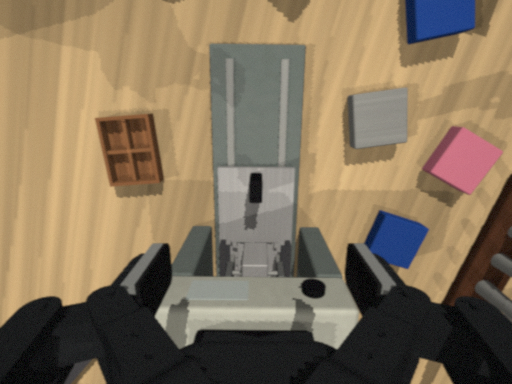

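The wrist view shows the base plate running straight up the image, with edges near columns 210 and 304. The black fin is at (256,187) and the bridge is below it. The tray at (130,148) and the grey block at (378,118) are clear of the path. I'll refine the axis from the plate edges.

```bash
cat >> h.py <<'E'
def back(p,uv,z,o):
    R=Ro.from_euler('xyz',o['tool_rot']).as_matrix(); T=p['tool_from_camera']
    d=R@T[:3,:3]@np.linalg.solve(p['intrinsics'],[uv[0],uv[1],1]); c=o['position']+R@T[:3,3]
    return c+d*(z-c[2])/d[2]
E
python3 - <<'E'
from h import *
o=bot.observe(); p=bot.grab_frame('wrist'); g=p['img'].astype(float)
s=np.abs(cv2.Sobel(cv2.GaussianBlur(g[:,:,0],(0,0),1.2),cv2.CV_64F,1,0))
rows=range(60,155,3); L=np.array([back(p,(195+s[r,195:223].argmax(),r),.012,o) for r in rows]); Rr=np.array([back(p,(292+s[r,292:318].argmax(),r),.012,o) for r in rows])
for P in(L,Rr):
    v=cv2.fitLine(P[:,:2].astype(np.float32),cv2.DIST_HUBER,0,1e-4,1e-4).ravel(); a=np.arctan2(v[1],v[0]); print('yaw',a%np.pi,v)
m=(L+Rr)/2; print('mid',m[0],m[-1],'width',np.linalg.norm(L-Rr,axis=1).mean())
f=bot.trace('fin_top',p)
for d in f:
    ys,xs=np.where(d['region']); print(d['conf'],xs.min(),xs.max(),ys.min(),ys.max())
dark=(g.max(2)<50); dark[:165]=0;dark[212:]=0;dark[:,:235]=0;dark[:,275:]=0
ys,xs=np.where(dark); print('dark',xs.min(),xs.max(),ys.min(),ys.max(),[ (r,xs[ys==r].min(),xs[ys==r].max()) for r in np.unique(ys)[::3]])
for r in (173,178,183,188,203): print(r,back(p,(256.5,r),.066,o))
E
```

```text
yaw 1.8275288 [ 0.25392142 -0.96722484  0.49230215  0.03476015]
yaw 1.832349 [ 0.2585806  -0.9659897   0.596       0.05100439]
mid [0.53311005 0.08451846 0.012     ] [ 0.55891457 -0.01316325  0.012     ] width 0.10442518318399774
0.93 217 294 164 275
dark 250 261 172 200 [(np.int64(172), np.int64(252), np.int64(260)), (np.int64(175), np.int64(251), np.int64(261)), (np.int64(178), np.int64(251), np.int64(261)), (np.int64(181), np.int64(251), np.int64(261)), (np.int64(184), np.int64(251), np.int64(261)), (np.int64(187), np.int64(250), np.int64(261)), (np.int64(190), np.int64(250), np.int64(261)), (np.int64(193), np.int64(250), np.int64(261)), (np.int64(196), np.int64(250), np.int64(261)), (np.int64(199), np.int64(250), np.int64(261))]
173 [ 0.56297324 -0.02468991  0.066     ]
178 [ 0.56436331 -0.0297228   0.066     ]
183 [ 0.56576713 -0.03480548  0.066     ]
188 [ 0.5671849  -0.03993868  0.066     ]
203 [ 0.57152407 -0.05564908  0.066     ]
```

```bash
python3 - <<'E'
from h import *
plan([0.5665,-0.040,0.106],1.830,6)
E
```

```text
n 6 row mm [-1.5 -0.5 30.6] rad [-0.    -0.     0.002]
```

```bash
python3 -m jog '[[[-1.5,-0.5,30.6,0,0,0.002,0.6],[-1.5,-0.5,30.6,0,0,0.002,0.6],[-1.5,-0.5,30.6,0,0,0.002,0.6],[-1.5,-0.5,30.6,0,0,0.002,0.6]]]'
python3 -m jog '[[[-1.5,-0.5,30.6,0,0,0.002,0.6],[-1.5,-0.5,30.6,0,0,0.002,0.6],[0,0,0,0,0,0,0.6],[0,0,0,0,0,0,0.6]]]'
python3 -m jog '[[[0,0,0,0,0,0,0],[0,0,0,0,0,0,0],[0,0,0,0,0,0,0],[0,0,0,0,0,0,0],[0,0,0,0,0,0,0]]]' 30
python3 -m jog '[[[0,0,0,0,0,0,0],[0,0,0,0,0,0,0],[0,0,0,0,0,0,0]]]' 30
```

```text
clock: 4.05
position: [0.5668, -0.0365, 0.166]
tool_rot: [3.141, 0.0, 1.835]
force: [0.4, 0.0, -0.6]
grip_width: 0.0514
finger_force: 0.0
clock: 4.45
position: [0.5668, -0.0393, 0.1064]
tool_rot: [-3.141, -0.0, 1.831]
force: [0.8, -0.7, -0.1]
grip_width: 0.0512
finger_force: 0.0
clock: 4.95
position: [0.5674, -0.0394, 0.1072]
tool_rot: [3.14, 0.001, 1.831]
force: [-0.8, 0.3, 10.9]
grip_width: 0.0133
finger_force: 33.3
clock: 5.25
position: [0.5674, -0.0395, 0.1072]
tool_rot: [3.14, 0.001, 1.831]
force: [-1.5, -0.6, 11.1]
grip_width: 0.0136
finger_force: 33.3
```

```bash
python3 -m jog '[[[5,0,0,0,0,0,0],[10,0,0,0,0,0,0],[10,0,0,0,0,0,0],[10,0,0,0,0,0,0],[10,0,0,0,0,0,0]]]'
python3 -m jog '[[[10,0,0,0,0,0,0],[10,0,0,0,0,0,0],[10,0,0,0,0,0,0],[10,0,0,0,0,0,0],[10,0,0,0,0,0,0]]]'
python3 -m jog '[[[8,0,0,0,0,0,0],[5,0,0,0,0,0,0],[2,0,0,0,0,0,0],[0,0,0,0,0,0,0]]]'
```

```text
clock: 5.75
position: [0.5558, 0.0039, 0.1072]
tool_rot: [3.14, 0.001, 1.83]
force: [0.0, -2.2, 9.9]
grip_width: 0.0134
finger_force: 33.4
clock: 6.25
position: [0.5428, 0.0523, 0.1072]
tool_rot: [3.14, 0.001, 1.83]
force: [-0.1, -4.0, 12.3]
grip_width: 0.0135
finger_force: 33.6
clock: 6.65
position: [0.539, 0.0668, 0.1072]
tool_rot: [3.14, 0.001, 1.831]
force: [-1.9, -1.5, 14.2]
grip_width: 0.0137
finger_force: 33.7
```

```bash
python3 -m jog '[[[0,0,0,0,0,0,0.5],[0,0,0,0,0,0,0.5],[0,0,0,0,0,0,0.5],[0,0,0,0,0,0,0.5]]]'
python3 -m jog '[[[0,0,-35,0,0,0,0.6],[0,0,-40,0,0,0,1],[0,0,-40,0,0,0,1],[0,0,-30,0,0,0,1],[0,0,0,0,0,0,1]]]'
python3 -m jog '[[[-20,0,0,0,0,0,1],[-20,0,0,0,0,0,1],[-20,0,0,0,0,0,1],[0,0,0,0,0,0,1],[0,0,0,0,0,0,1]]]'
python3 - <<'E'
from h import *
o=bot.observe(); p=bot.grab_frame('wrist'); save(p,'w2'); p2=bot.grab_frame('side')
print(o['position'],o['tool_rot'])
for n,P in(('w',p),('s',p2)):
  for q in('fin_top','seat','holder','catch_left_pad','catch_right_pad'):
    print(n,q,[(np.round(d['xyz'],4).tolist(),round(d['conf'],2)) for d in bot.spot_point(q,P)[:2]])
E
```

```text
clock: 7.05
position: [0.5384, 0.0668, 0.1059]
tool_rot: [-3.142, -0.0, 1.831]
force: [-0.4, -0.1, 0.4]
grip_width: 0.0424
finger_force: 0.0
clock: 7.55
position: [0.5397, 0.0671, 0.2547]
tool_rot: [3.136, 0.001, 1.831]
force: [0.9, 1.2, 0.5]
grip_width: 0.0855
finger_force: 0.0
clock: 8.05
position: [0.5536, 0.0088, 0.2503]
tool_rot: [-3.141, -0.0, 1.83]
force: [-0.3, 0.6, 1.6]
grip_width: 0.0857
finger_force: 0.0
[0.55359848 0.00882303 0.2502745 ] [-3.14083797e+00 -4.71498276e-04  1.83030275e+00]
w fin_top [([0.5365, 0.065, 0.0714], 0.67)]
w seat []
w holder [([0.5643, -0.0306, 0.0183], 0.77)]
w catch_left_pad [([0.5985, -0.0218, 0.0699], 0.69)]
w catch_right_pad [([0.5327, -0.0429, 0.0691], 0.97)]
s fin_top [([0.5413, 0.0626, 0.0675], 0.86)]
s seat [([0.569, -0.0293, 0.022], 0.63)]
s holder [([0.5654, -0.0322, 0.0205], 0.75)]
s catch_left_pad [([0.5955, -0.0236, 0.0713], 0.42)]
s catch_right_pad [([0.536, -0.0421, 0.0676], 0.37)]
```

View pics/w2.png

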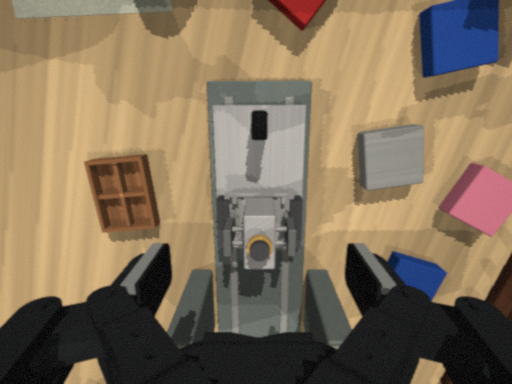

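The slide is out: fin at (259,125), holder with brass ring at (259,245), catches either side at about columns 238 and 283, all clear of the bridge. The estimates put the holder at (0.565, -0.032).

```bash
python3 - <<'E'
from h import *
plan([0.565,-0.0318,0.25],1.830,2)
E
```

```text
n 2 row mm [-21.1   0.2   0.4] rad [ 0.     -0.      0.0005]
```

```bash
python3 -m jog '[[[-21,0.2,0,0,0,0,1],[-21,0.2,0,0,0,0,1],[0,0,0,0,0,0,1],[0,0,30,0,0,0,1],[0,0,30,0,0,0,1]]]'
python3 -m jog '[[[0,0,25,0,0,0,1],[0,0,25,0,0,0,1],[0,0,22,0,0,0,1],[0,0,0,0,0,0,1],[0,0,0,0,0,0,1]]]'
python3 - <<'E'
from h import *
o=bot.observe(); p=bot.grab_frame('wrist'); save(p,'w3')
print(o['position'],o['tool_rot'],o['force'])
for q in('holder','catch_left_pad','catch_right_pad'):
    print(q,[(np.round(d['xyz'],4).tolist(),round(d['conf'],2)) for d in bot.spot_point(q,p)[:2]])
E
```

```text
clock: 9.15
position: [0.5653, -0.0314, 0.1907]
tool_rot: [3.14, 0.0, 1.831]
force: [0.4, -0.1, 0.3]
grip_width: 0.0853
finger_force: 0.0
clock: 9.65
position: [0.5651, -0.0311, 0.1193]
tool_rot: [-3.141, -0.0, 1.831]
force: [1.2, 0.9, 0.2]
grip_width: 0.0853
finger_force: 0.0
[ 0.56505464 -0.03113323  0.11933703] [-3.14140045e+00 -3.38469317e-04  1.83134403e+00] [1.23400442 0.8926732  0.22033358]
holder [([0.5648, -0.033, 0.0229], 0.6)]
catch_left_pad [([0.5994, -0.0232, 0.0685], 0.86)]
catch_right_pad []
```

View pics/w3.png

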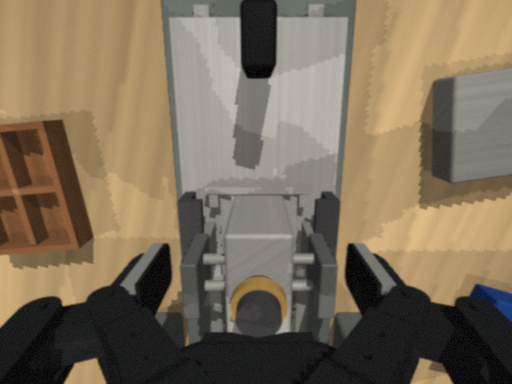

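The open fingers (about columns 155 and 360) straddle the paddles (195 and 325), centred on them. Squeeze.

```bash
python3 -m jog '[[[0,0,0,0,0,0,0.4],[0,0,0,0,0,0,0.4],[0,0,0,0,0,0,0.3],[0,0,0,0,0,0,0.3],[0,0,0,0,0,0,0.3]]]' 40
python3 -m jog '[[[0,0,0,0,0,0,0],[0,0,0,0,0,0,0],[0,0,0,0,0,0,0],[0,0,0,0,0,0,0],[0,0,0,0,0,0,0]]]' 40
```

```text
clock: 10.35
position: [0.5654, -0.0316, 0.1199]
tool_rot: [3.141, 0.001, 1.831]
force: [-5.6, -0.2, 19.3]
grip_width: 0.0475
finger_force: 38.2
clock: 10.85
position: [0.5654, -0.0316, 0.12]
tool_rot: [3.141, 0.001, 1.831]
force: [-3.9, 0.0, 18.1]
grip_width: 0.048
finger_force: 38.2
```

```bash
python3 -m jog '[[[0,0,-2,0,0,0,0],[0,0,-4,0,0,0,0],[0,0,-5,0,0,0,0],[0,0,-5,0,0,0,0],[0,0,0,0,0,0,0]]]'
```

```text
clock: 11.35
position: [0.5653, -0.0316, 0.1356]
tool_rot: [3.141, 0.0, 1.831]
force: [-0.0, 0.7, -3.0]
grip_width: 0.0468
finger_force: 42.1
```

```bash
python3 -m jog '[[[0,0,-7,0,0,0,0],[0,0,-12,0,0,0,0],[0,0,-12,0,0,0,0],[0,0,-12,0,0,0,0],[0,0,-12,0,0,0,0]]]'
python3 -m jog '[[[0,0,-12,0,0,0,0],[0,0,-12,0,0,0,0],[0,0,-12,0,0,0,0],[0,0,-9,0,0,0,0],[0,0,-4,0,0,0,0]]]'
python3 -m jog '[[[0,0,0,0,0,0,0],[0,0,0,0,0,0,0],[0,0,0,0,0,0,0],[0,0,0,0,0,0,0],[0,0,0,0,0,0,0]]]'
python3 - <<'E'
from h import *
p=bot.grab_frame('side'); q2=bot.grab_frame('wrist'); ims=[cv2.resize(p['img'][90:290,170:340],(510,600)),]
cv2.imwrite('pics/s4.png',ims[0][:,:,::-1]); save(q2,'w4')
for P in(p,q2):
  for q in('holder','fin_top','seat'):
    print(q,[(np.round(d['xyz'],4).tolist(),round(d['conf'],2)) for d in bot.spot_point(q,P)[:2]])
E
```

```text
clock: 11.85
position: [0.5651, -0.0316, 0.1913]
tool_rot: [3.141, 0.0, 1.831]
force: [-0.1, -0.6, -3.0]
grip_width: 0.0472
finger_force: 42.0
clock: 12.35
position: [0.5652, -0.0316, 0.24]
tool_rot: [3.141, 0.0, 1.831]
force: [-0.0, -0.4, -3.1]
grip_width: 0.0472
finger_force: 42.0
clock: 12.85
position: [0.565, -0.0316, 0.2386]
tool_rot: [-3.141, -0.0, 1.831]
force: [0.1, 0.7, -2.8]
grip_width: 0.0474
finger_force: 42.0
holder [([0.5406, -0.0407, 0.1848], 0.54), ([0.7173, 0.3146, 0.0018], 0.41)]
fin_top [([0.5439, 0.0662, 0.0644], 0.91)]
seat [([0.5669, -0.0298, 0.0228], 0.67), ([0.543, 0.0638, 0.0688], 0.43)]
holder [([0.5623, -0.0335, 0.1369], 0.96)]
fin_top [([0.5367, 0.0634, 0.0661], 0.74)]
seat [([0.5677, -0.0324, 0.0195], 0.75)]
```

View pics/s4.png

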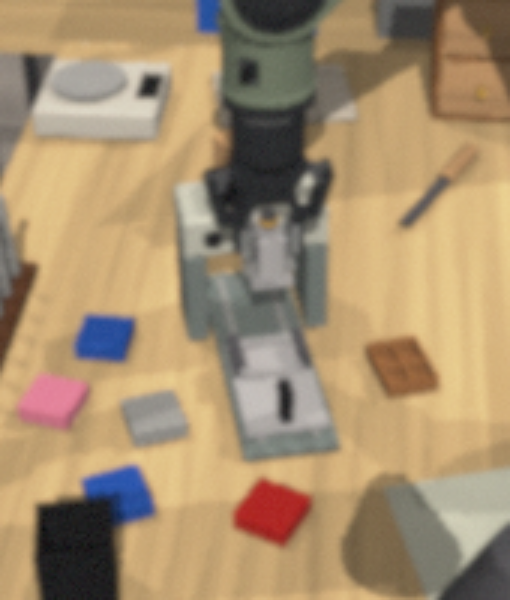

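View pics/w4.png

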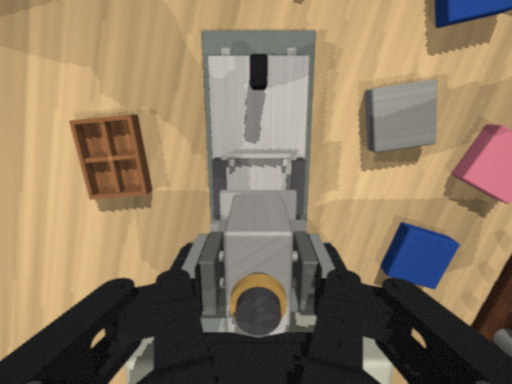

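The side crop shows the holder hanging upright in the gripper at (268,250) above the pulled-out slide, with the fin at (285,400). The wrist view shows both catches squeezed (columns 212 and 306) and the seat empty at (255,180). The wrist force matches the holder's weight and nothing else touches it.

```bash
python3 -c "
from workcell import bot
print(bot.job_done())"
```

```text
the job is handed in; nothing more can be done
None
```

I pulled the slide out to its stop (about 110 mm by the gripper's travel), lifted the holder out by its squeezed catches, and handed the job in while holding it upright and still about 119 mm above its seat; the judge's verdict was not returned.

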